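Set the drying cabinet door wider on its stay

TASK

The drying cabinet needs more air: lift the door stay off its pin, swing the sprung door wider with it, and drop the brass adjustable eye, the opening nearest the red knob, over the same pin until the bar lies fully home and the stay holds the door by itself. Feel for the hole rather than forcing the bar down on the pin, do not let the door swing shut, and leave the bottles and the beaker where they stand.

Things in the scene. Friction and masses are not known exactly. Their poses are not given: they have to be found in the camera images.
- cabinet: Fixed glassware drying cabinet, cream, 440 mm wide, 330 mm high, on a grey base board 18 mm thick that juts out in front. Origin: on the bench right below the stay pin. Its -x points out of the front, z up, the door's hinge is on the +y side. The front face is 119 mm from the pin (towards +x), the board's front edge 75 mm (towards -x).
- door_edge (a point): Lower corner of the blue glazed door's free edge, 235 mm from the upright hinge axis, which is at x = 130, y = 280 mm in the cabinet's frame. At opening angle a this point is at x = 130 - 235 sin a, y = 280 - 235 cos a there. a = 0 shut, about 0.69 rad at the start (stay on its 115 mm hole), 0.89 on the 150 mm hole, 1.11 to 1.22 on the brass eye; stop at 1.35.
- pivot (a point): The stay's pivot under the door's bottom edge, 215 mm from the hinge axis on the line to the door's free edge: x = 130 - 215 sin a, y = 280 - 215 cos a in the cabinet's frame. The hinge is self-closing: through the bar it pushes the knob end away from the pivot with about 5 N, and it shuts the door if nothing holds the stay.
- pin: Fixed upright steel stay pin on the base board: a shoulder 22 mm wide, its top 45 mm above the bench, and on it the pin proper, 8 mm in diameter, 16 mm high, flat-topped. Origin on its axis, 22 mm above the bench; z up.
- pin_top (a point): Centre of the pin's flat top, 61 mm above the bench.
- stay: Flat steel bar 22 mm wide, 5 mm thick, on a pivot under the door: swivels and tips up freely. Origin at the pivot, mid-thickness (47.5 mm above the bench); x along the bar to the knob, z up. Home: level, underside on the pin's shoulder. Round holes, 10 mm, on its centre line 80, 115 and 150 mm from the pivot; starts with the 115 mm one on the pin.
- slot_mid (a point): Point on the bar 207 mm from the pivot, mid-thickness: middle of a lengthwise slot 33 x 12 mm. On top of the bar over it is clamped the brass eye, 52 x 24 x 4 mm with a 10 mm hole. The clamp is set anew each time, so the hole lies anywhere up to 10 mm either way along the bar from here, unmeasured; it does not slip. The pin enters the slot, then must find the eye's hole.
- knob (a point): Grip centre of the upright red knob on the bar's free end, 275 mm from the pivot: 24 mm in diameter, 44 mm high; this point is 28.5 mm above the bar's mid-thickness, 76 mm above the bench when home. Grip from above, any side; the bar turns and tips with it. Knob rise: 38 mm to clear the pin at the 115 mm hole, near the eye 21 mm with the bar on the pin, 15 mm with the pin in the slot under the eye.
- bottle_dark_mid (a point): Loose amber dropper bottle with a black bulb, 34 mm in diameter, 88 mm high; point half-way up its axis. Bystander.
- bottle_white_mid (a point): Loose amber dropper bottle with a white bulb, 34 mm in diameter, 88 mm high; point half-way up its axis. Bystander.
- beaker_mid (a point): Loose empty glass beaker, 66 mm in diameter, 75 mm high; point half-way up its axis. Bystander.

How it is judged:
By the outcome, as a careful person would: the job done as asked, in the order asked, and still so for the second after the job is handed in, with the robot touching nothing.
It also fails if it takes over 64 s, if anything falls off the work surface, if the arm or the gripper's body presses on something with over 40 N, if the wrist force passes 120 N, or if a joint passes its speed limit or range.

ROBOT

A 6-joint arm with a two-finger parallel gripper is mounted at the origin on the work surface. World frame = base frame: x ahead of the robot, y to its left, z up, the work surface at z = 0. Lengths are in m, angles in rad, forces in N, time in s.
With the tool pointing down it reaches from about 0.325 to 0.75 m from the base axis. Payload 7.6 kg.
Tool frame: the origin (TCP) lies at the very end of the fingers, on their centre line; the grasp point (between the pads) lies 19 mm behind it (env.pinch_z is the z of the grasp point in the tool frame, in m); z points along the fingers, y is the direction in which the jaws open and shut (so a half turn about z gives the same grasp; the last joint's range is limited). The gripper opens to 85 mm and grips with 20 to 120 N. Pads are 22 mm wide; open, the fingers measure 114 mm over their backs; the gripper's body (76 mm by 85 mm) begins 54 mm behind the grasp point. The pads swing forward as they close: fully open they stand 13 mm farther back than shut.
Start: joints at [1.18, 0.052, 1.401, -0, 1.689, -0.07], TCP at [0.166, 0.498, 0.231] pointing down, gripper open.
Joint ranges: [-2.9, 2.9], [-0.91, 2.17], [0.12, 2.37], [-1.06, 4.2], [0.26, 2.73], [-2.93, 2.93]. Speed limits (rad/s): [2.57, 2.57, 3.01, 3.14, 3.14, 3.14].

INTERFACE

Orientations are given as a rotation vector (axis times angle).
In Python, from rig import env, get_image gives the robot as it stands.
- The arm moves only by the shell command python3 -m jog 'ROWS'. ROWS is a JSON object of lists of equal length, an entry for each row: "delta_pos": the shift along the tool's x, y, z in mm, a list of three; "twist": the turn, a rotation vector about the tool's x, y, z in rad, a list of three; "gripper": the opening in per cent of the stroke, from 0 (shut) to 100 (fully open). A call has 1 to 5 rows; each row shifts and turns the commanded pose from where the row before left it, along the tool's axes as they then stand; what a row does not reach is not made up. A row lasts 1/10 s, in which the tool goes at most 50 mm and 8.59 degrees, less where a joint would pass 70% of its speed; a pose out of reach is approached as far as the arm can. A call is refused whole if a number of a shift passes 50 or a number of a turn 0.15, either way. A call with a gripper value outside its range is refused whole. The fingers move at their own pace and stop on an object; the grip force is fixed at half the most. Time passes only in rows, so rows that do not move let the fingers close. It gives the time, the measured TCP pose, the force and the opening at its end, in the units of the state.
- env.sense(): the state, without advancing time (a new reading comes with each control period).
- get_image(name): name is "scene" or "side" or "wrist"; returns a dict with "pixels" (420x560x3 uint8, red, green, blue), "camera_matrix" (3x3 intrinsics, pixels), "D" ([k1, k2, p1, p2, k3] as OpenCV has them; the pictures are not rectified), "R" (3x3) and "t" (3): a world point X has camera coordinates R X + t; the wrist camera has in their place "mount" (4x4, takes a point from camera to tool coordinates, whose origin is the TCP and whose axes are the flange's). Camera axes: x right, y down, z forward; pixel columns grow to the right and rows downward; lengths in m; the calibration is good to about 2 mm. A picture is of the moment at which its call begins: read the wrist's pose just before it. There is no depth.
- env.close_job(): hands the job in, once; it reports no verdict.
The state is a dict: "time_s": time; "q": joint angles; "qvel": joint speeds; "joint_efforts": joint torques, N m; "ee_pos": TCP position; "tcp_rot": TCP orientation; "contact_force": force on the tool from outside, world axes, zero at the start; "moment": the same for the moment, N m; "finger_gap": finger opening in m.
Only numpy, scipy, OpenCV 4.12 (cv2) and the standard library are available. Lean on these libraries where they do the work, as an engineer would, in place of code of your own. Each camera call takes 0.05 s, during which the arm holds its last target.

## Working session

There is one attempt and no reset: what is moved stays moved. The work goes in short steps, Python scripts to look and compute and a shell command to move; the robot and the scene stay as the last step left them, time stands still between calls to the robot, and variables do not carry over. Pictures are saved under pics/ and viewed, and the job is handed in when it is done.

```bash
ls; mkdir -p pics
python3 - <<'E'
from rig import env, get_image
import cv2
s=env.sense(); print({k:s[k] for k in s})
for n in ("scene","side","wrist"):
    d=get_image(n); cv2.imwrite(f"pics/{n}0.png",d["pixels"][:,:,::-1])
    print(n,d["camera_matrix"],d["D"],d.get("R"),d.get("t"),d.get("mount"))
E
```

```text
pics
{'time_s': 0.0, 'q': array([ 1.17971049e+00,  5.28390479e-02,  1.40172832e+00, -4.92505041e-06,
        1.68859540e+00, -7.02979882e-02]), 'qvel': array([ 0.00058583,  0.00080102,  0.00015775,  0.00053153, -0.00069745,
       -0.00082267]), 'joint_efforts': array([-5.46333513e-05, -3.81670046e+01, -3.60185480e+01, -8.23468918e-05,
        6.21404484e-03, -7.59979759e-07]), 'ee_pos': array([0.16540383, 0.49794726, 0.23046942]), 'tcp_rot': array([-5.01678786e-01, -3.10091782e+00,  2.40248841e-03]), 'contact_force': array([-0.74246499,  0.03245636,  0.48211641]), 'moment': array([-0.01275989, -0.00187491, -0.0091269 ]), 'finger_gap': 0.08521045644366078}
scene [[392.27897244   0.         276.66950694]
 [  0.         392.27897244 213.24437823]
 [  0.           0.           1.        ]] [-0.04270767  0.          0.          0.          0.        ] [[-0.84354212  0.53698732  0.00901652]
 [ 0.41757616  0.66633441 -0.61776096]
 [-0.33773782 -0.51734231 -0.78631425]] [ 0.56243013 -0.1021223   0.94396141] None
side [[482.1145998    0.         281.11049892]
 [  0.         482.1145998  210.41528893]
 [  0.           0.           1.        ]] [-0.14990967  0.          0.          0.          0.        ] [[-9.43452476e-01 -3.31506478e-01 -9.38542279e-04]
 [-3.15092203e-01  8.97610859e-01 -3.08239596e-01]
 [ 1.03025869e-01 -2.90513683e-01 -9.51308294e-01]] [0.49963213 0.31185637 0.78294139] None
wrist [[297.50615187   0.         280.21125556]
 [  0.         297.50615187 207.05458995]
 [  0.           0.           1.        ]] [-0.00413273  0.          0.          0.          0.        ] None None [[-7.83750505e-04 -9.59694769e-01 -2.81043299e-01  7.16984826e-02]
 [ 9.99999620e-01 -8.59150898e-04  1.45075205e-04  1.47734825e-03]
 [-3.80686518e-04 -2.81043079e-01  9.59695078e-01 -1.43717199e-01]
 [ 0.00000000e+00  0.00000000e+00  0.00000000e+00  1.00000000e+00]]
```

View pics/scene0.png

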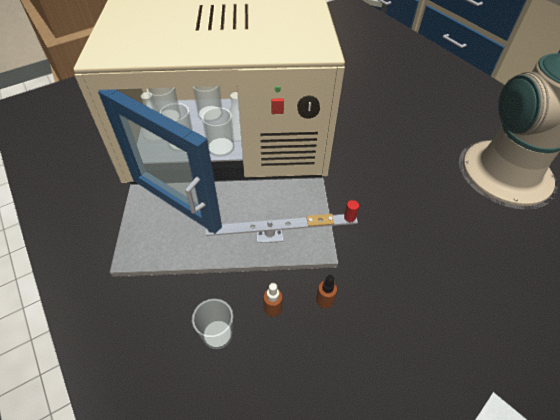

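View pics/side0.png

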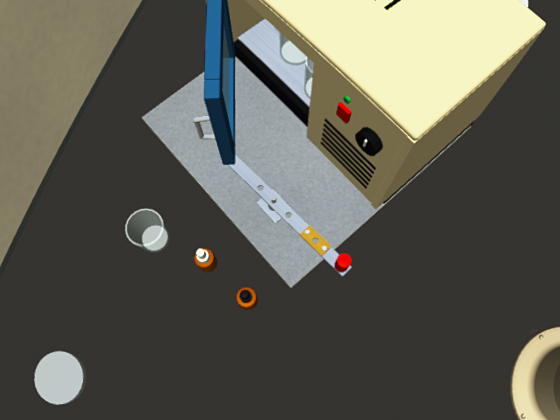

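View pics/wrist0.png

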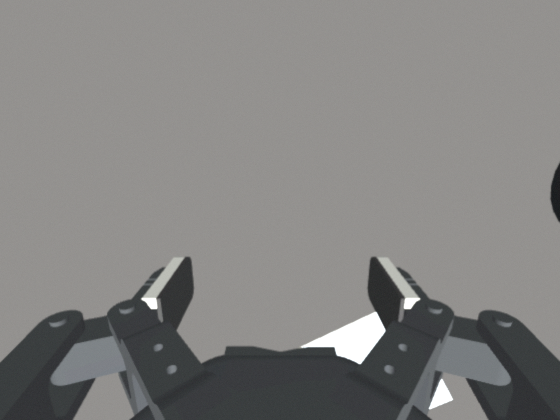

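Run:
```python
import cv2
a=cv2.imread("pics/scene0.png");b=cv2.imread("pics/side0.png")
cv2.imwrite("pics/s1.png",cv2.resize(a[180:320,190:370],None,fx=4.4,fy=4.2,interpolation=cv2.INTER_CUBIC))
cv2.imwrite("pics/b1.png",cv2.resize(b[140:310,180:370],None,fx=4,fy=3.5,interpolation=cv2.INTER_CUBIC))
```

```text
(no output)
```

View pics/s1.png

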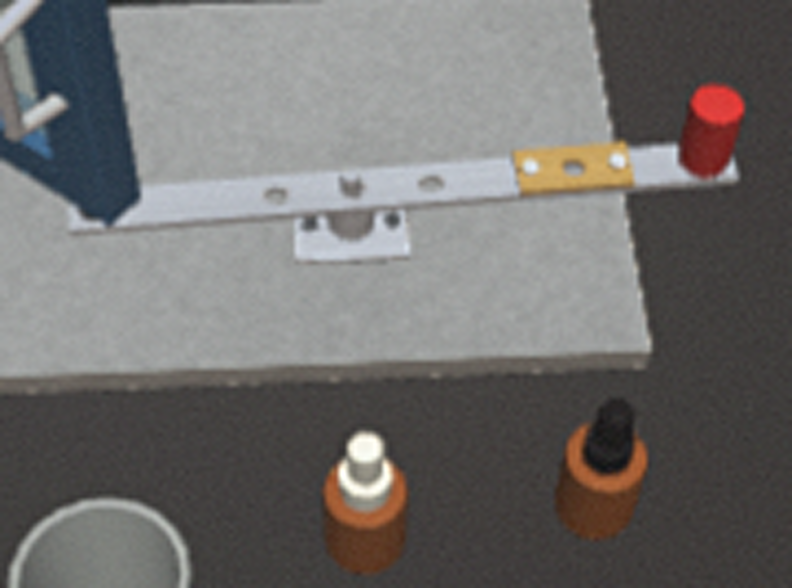

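View pics/b1.png

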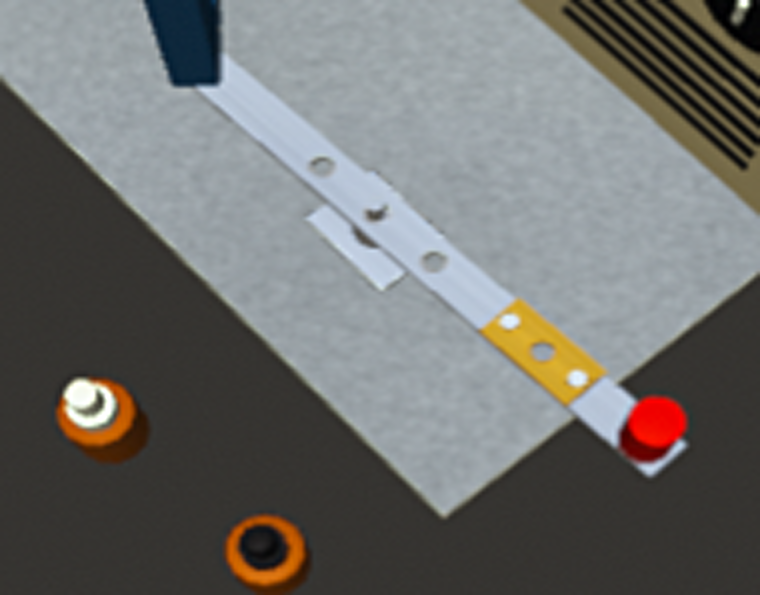

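```bash
cat > h.py <<'E'
import numpy as np,cv2
from scipy.optimize import least_squares
from scipy.spatial.transform import Rotation as Rn
CAM={}
def load():
    from rig import get_image
    for n in("scene","side"):
        d=get_image(n);CAM[n]=d
    return CAM
def proj(n,X):
    d=CAM[n];rv=cv2.Rodrigues(np.array(d["R"]))[0]
    return cv2.projectPoints(np.atleast_2d(X).astype(float),rv,np.array(d["t"]),np.array(d["camera_matrix"]),np.array(d["D"]))[0].reshape(-1,2)
def ray(n,p):
    d=CAM[n];u=cv2.undistortPoints(np.array([[p]],float),np.array(d["camera_matrix"]),np.array(d["D"]))[0,0]
    R=np.array(d["R"]);t=np.array(d["t"]);return -R.T@t,R.T@np.array([u[0],u[1],1])
def onplane(n,p,z):
    c,v=ray(n,p);return c+v*(z-c[2])/v[2]
def tri(ps,pd):
    f=lambda X:np.r_[proj("scene",X)[0]-ps,proj("side",X)[0]-pd]
    r=least_squares(f,[.3,.5,.06]);return r.x,np.abs(r.fun).max()
E
python3 - <<'E'
from h import *
load()
S=dict(pin=(269.1,222.9),h80=(252.7,226.7),h150=(288,223.8),eye=(320.5,219.8),knob=(353,204.8),corner=(336.8,264.5),bw=(273.2,286),bd=(330,277))
D=dict(pin=(274.2,199.4),h80=(260.2,187.4),h150=(288.2,214.6),eye=(315.7,240.3),knob=(344.2,260.3),corner=(291,287.4),bw=(201,252.6),bd=(245.7,294.6))
Z=dict(pin=.059,h80=.05,h150=.05,eye=.054,knob=.096,corner=.018,bw=.088,bd=.088)
for k in S:
    X,e=tri(S[k],D[k]);print(k,X.round(4),round(e,2),onplane("scene",S[k],Z[k]).round(4),onplane("side",D[k],Z[k]).round(4))
print(proj("scene",[.166,.498,.23]),proj("side",[.166,.498,.23]))
print(onplane("scene",(213,320),.0375),onplane("side",(147,230),.0375))
E
```

```text
pin [ 0.593  -0.1442  0.0486] 0.14 [ 0.5971 -0.1379  0.059 ] [ 0.5915 -0.1406  0.059 ]
h80 [ 0.6241 -0.158   0.0435] 0.38 [ 0.6259 -0.1529  0.05  ] [ 0.6234 -0.1564  0.05  ]
h150 [ 0.5608 -0.1265  0.044 ] 0.44 [ 0.5631 -0.1219  0.05  ] [ 0.5607 -0.1254  0.05  ]
eye [ 0.5015 -0.0978  0.0477] 0.37 [ 0.5046 -0.0933  0.054 ] [ 0.5017 -0.0967  0.054 ]
knob [ 0.4476 -0.0709  0.0879] 0.32 [ 0.4527 -0.0657  0.096 ] [ 0.4483 -0.0694  0.096 ]
corner [ 0.5166 -0.0151  0.0038] 0.13 [ 0.5232 -0.0091  0.018 ] [ 0.5162 -0.0131  0.018 ]
bw [ 0.6698 -0.0079  0.0814] 0.18 [ 0.6715 -0.0047  0.088 ] [ 0.6684 -0.0071  0.088 ]
bd [0.5781 0.0305 0.0812] 0.48 [0.5814 0.0322 0.088 ] [0.5769 0.0319 0.088 ]
[[816.32861925 335.65695136]] [[410.11521802 671.85574936]]
[ 0.77859567 -0.0269397   0.0375    ] [ 0.7857264  -0.02051919  0.0375    ]
```

```bash
python3 -m jog '{"delta_pos":[[-34,-34,5],[-34,-34,5],[-34,-34,5],[-34,-34,5],[-34,-34,5]],"twist":[[0,0,0],[0,0,0],[0,0,0],[0,0,0],[0,0,0]],"gripper":[70,70,70,70,70]}'
python3 -m jog '{"delta_pos":[[-34,-34,5],[-34,-34,5],[-34,-34,5],[-34,-34,5],[-34,-34,5]],"twist":[[0,0,0],[0,0,0],[0,0,0],[0,0,0],[0,0,0]],"gripper":[70,70,70,70,70]}'
```

```text
time_s: 0.75
ee_pos: [0.2736, 0.2816, 0.2061]
tcp_rot: [0.501, 3.101, 0.001]
contact_force: [0.2, 0.3, -0.3]
finger_gap: 0.0593
time_s: 1.25
ee_pos: [0.3814, 0.0664, 0.1813]
tcp_rot: [0.502, 3.1, 0.001]
contact_force: [0.7, 0.2, -0.1]
finger_gap: 0.06
```

```bash
python3 -m jog '{"delta_pos":[[-34,-34,5],[-34,-34,5],[-32,-32,5],[0,0,0],[0,0,0]],"twist":[[0,0,0],[0,0,0],[0,0,0],[0,0,0.138],[0,0,0]],"gripper":[70,70,70,70,70]}'
python3 - <<'E'
from rig import env,get_image
import cv2
s=env.sense();print(s["ee_pos"],s["tcp_rot"],s["q"])
d=get_image("wrist");cv2.imwrite("pics/w1.png",d["pixels"][:,:,::-1])
cv2.imwrite("pics/side1.png",get_image("side")["pixels"][:,:,::-1])
E
```

```text
time_s: 1.75
ee_pos: [0.4443, -0.059, 0.1657]
tcp_rot: [-0.72, -3.057, -0.0]
contact_force: [-0.4, 0.2, -0.4]
finger_gap: 0.0598
[ 0.44425593 -0.05898911  0.16571595] [-7.19846658e-01 -3.05653579e+00 -2.90182651e-04] [-2.14571522e-01 -1.37502450e-01  1.71566757e+00  2.08795705e-04
  1.56485921e+00 -1.32277762e+00]
```

View pics/w1.png

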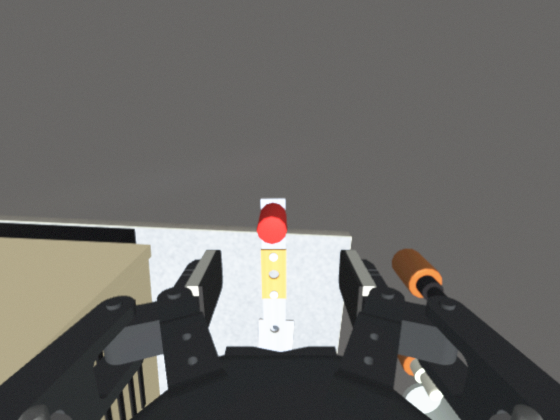

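View pics/side1.png

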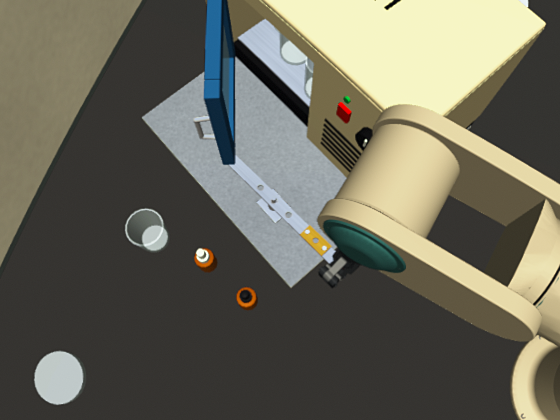

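Run:
```python
from rig import env,get_image
import cv2,numpy as np
d=get_image("scene");cv2.imwrite("pics/scene1.png",d["pixels"][:,:,::-1])
for n in("scene","side"):
    d=get_image(n);print(-np.array(d["R"]).T@d["t"])
print([x for x in dir(env) if x[0]!='_'])
```

```text
[0.83588881 0.25438093 0.67409198]
[0.48897947 0.11316081 0.84141404]
['MotionError', 'close_job', 'pinch_z', 'sense']
```

View pics/scene1.png

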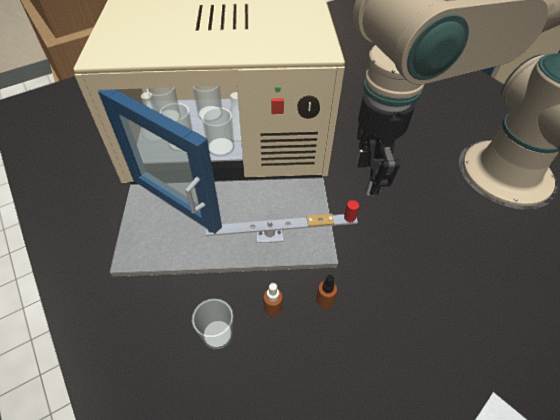

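Run:
```python
from h import *
load()
print(tri((438,50),(365,245)))          # cap centre
# cap radius: side ellipse extents
for z in(.3,.35,.4,.45,.5):
    print(z,onplane("side",(365,245),z).round(3),onplane("side",(415,112),z).round(3), onplane("scene",(388,75),z).round(3))
# cabinet top front right corner
print(tri((343,66),(414,140)))
print(tri((329,176),(378,207)))
```

```text
(array([ 0.45388056, -0.00149415,  0.44413359]), np.float64(1.6367607483202846))
0.3 [ 0.442 -0.045  0.3  ] [ 0.429 -0.235  0.3  ] [ 0.353 -0.144  0.3  ]
0.35 [ 0.446 -0.03   0.35 ] [ 0.435 -0.203  0.35 ] [ 0.418 -0.091  0.35 ]
0.4 [ 0.451 -0.015  0.4  ] [ 0.44  -0.171  0.4  ] [ 0.482 -0.037  0.4  ]
0.45 [ 0.455 -0.001  0.45 ] [ 0.446 -0.139  0.45 ] [0.547 0.016 0.45 ]
0.5 [0.459 0.014 0.5  ] [ 0.451 -0.107  0.5  ] [0.611 0.069 0.5  ]
(array([ 0.42271   , -0.18485003,  0.3178103 ]), np.float64(0.4452116744560044))
(array([ 0.41645004, -0.18732769,  0.05050182]), np.float64(1.786099669486191))
```

```bash
cat >> h.py <<'E'
def wpt(d,s,p,z):
    u=cv2.undistortPoints(np.array([[p]],float),np.array(d["camera_matrix"]),np.array(d["D"]))[0,0]
    M=np.array(d["mount"]);R=Rn.from_rotvec(s["tcp_rot"]).as_matrix()
    c=R@M[:3,3]+s["ee_pos"];v=R@M[:3,:3]@np.array([u[0],u[1],1]);return c+v*(z-c[2])/v[2]
def wproj(d,s,X):
    M=np.array(d["mount"]);R=Rn.from_rotvec(s["tcp_rot"]).as_matrix()
    x=M[:3,:3].T@(R.T@(np.array(X)-s["ee_pos"])-M[:3,3])
    return cv2.projectPoints(x[None],np.zeros(3),np.zeros(3),np.array(d["camera_matrix"]),np.array(d["D"]))[0].ravel()
E
python3 - <<'E'
import cv2
a=cv2.imread("pics/w1.png");cv2.imwrite("pics/w1z.png",cv2.resize(a[185:345,200:340],None,fx=5,fy=3.7,interpolation=cv2.INTER_CUBIC))
E
```

```text
(no output)
```

View pics/w1z.png

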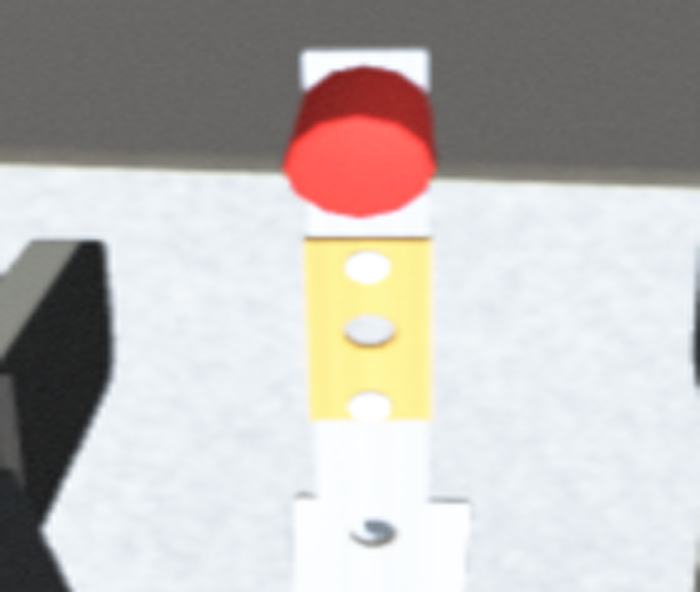

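Run:
```python
from h import *
from rig import env,get_image
s=env.sense();d=get_image("wrist")
R=Rn.from_rotvec(s["tcp_rot"]).as_matrix();print(R.round(3))
for n,p,z in(("knobtop",(272.2,229.9),.098),("eye",(274.2,274.5),.054),("q",(274.8,328.8),.059),("end",(273,198.5),.05),("plate far",(273.6,249),.054),("plate near",(274.2,298.3),.054),("scr1",(273.6,257.5),.056),("scr2",(274,295),.056)):
    X=wpt(d,s,p,z);print(n,X.round(4),(R.T@(X-s["ee_pos"])*1000).round(1))
```

```text
[[-0.898  0.441  0.001]
 [ 0.441  0.898 -0.   ]
 [-0.001  0.    -1.   ]]
knobtop [ 0.4498 -0.0653  0.098 ] [-8.4 -4.6 68.6]
eye [ 0.506  -0.0925  0.054 ] [-70.7  -4.4 112.6]
q [ 0.5581 -0.1178  0.059 ] [-128.7   -4.   107.7]
end [ 0.4388 -0.0603  0.05  ] [  3.7  -5.  116.6]
plate far [ 0.4819 -0.0811  0.054 ] [-44.1  -4.8 112.6]
plate near [ 0.5295 -0.1043  0.054 ] [-97.   -4.5 112.6]
scr1 [ 0.4888 -0.0846  0.056 ] [-51.8  -4.8 110.6]
scr2 [ 0.5249 -0.1022  0.056 ] [-92.   -4.7 110.6]
```

```bash
python3 -m jog '{"delta_pos":[[-8.5,-4.6,0],[0,0,35],[0,0,35],[0,0,35],[0,0,2]],"twist":[[0,0,0],[0,0,0],[0,0,0],[0,0,0],[0,0,0]],"gripper":[70,70,70,70,70]}'
python3 - <<'E'
from rig import env,get_image
import cv2
s=env.sense();print(s["ee_pos"],s["tcp_rot"],s["q"],s["joint_efforts"].round(1))
for n in("wrist","scene"):
    d=get_image(n);cv2.imwrite(f"pics/{n}2.png",d["pixels"][:,:,::-1])
E
```

```text
time_s: 2.65
ee_pos: [0.4471, -0.0656, 0.0549]
tcp_rot: [-0.712, -3.051, 0.0]
contact_force: [-0.5, 0.3, -0.2]
finger_gap: 0.0598
[ 0.44714119 -0.06557217  0.0549267 ] [-7.12001550e-01 -3.05086533e+00  6.54755100e-05] [-2.27336175e-01 -6.76697526e-03  1.82388052e+00 -2.55744016e-05
  1.33322561e+00 -1.33957984e+00] [ -0.1 -32.5 -33.3  -0.   -0.8  -0. ]
```

View pics/wrist2.png

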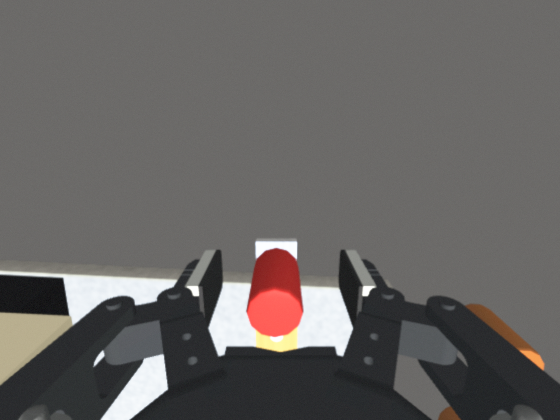

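View pics/scene2.png

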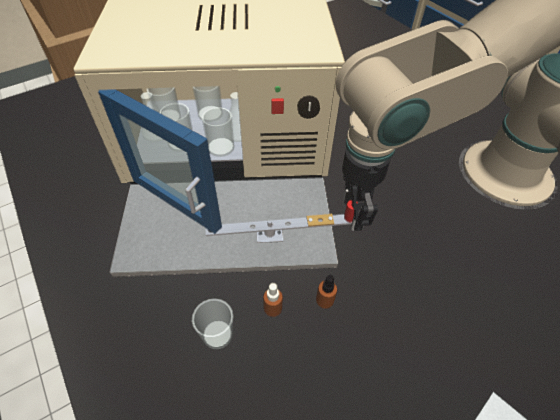

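Run:
```python
from h import *
from rig import env,get_image
s=env.sense();d=get_image("wrist")
R=Rn.from_rotvec(s["tcp_rot"]).as_matrix()
X=wpt(d,s,(274.5,316),.098);print(X,R.T@(X-s["ee_pos"])*1000)
d=get_image("side");im=d["pixels"][:,:,::-1];cv2.imwrite("pics/side2.png",im)
```

```text
[ 0.45492188 -0.06958974  0.098     ] [ -5.86616631  -0.93364874 -38.39437757]
```

View pics/side2.png

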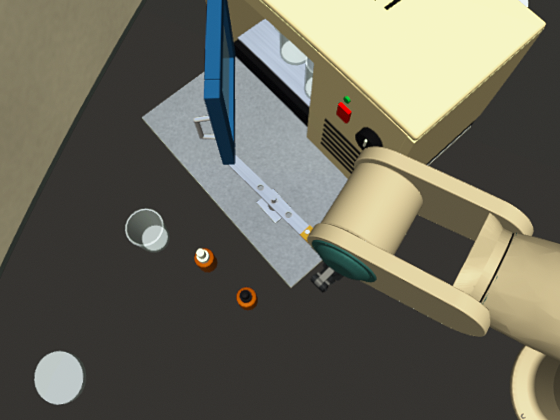

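Run:
```python
from h import *
load()
o=np.array([.594,-.139]);ex=np.array([-.497,-.868]);ey=np.array([.868,-.497])
print("cap",tri((404,122),(344,260)))
for p in((376,148),(400,150),(358,158),(350,170)):
  for z in(.335,.385):
    X=onplane("side",p,z);print(p,z,X.round(3),"cab",((X[:2]-o)@np.c_[ex,ey]*1000).round())
```

```text
cap (array([ 0.46135692, -0.00957951,  0.33754285]), np.float64(0.9676737498172088))
(376, 148) 0.335 [ 0.465 -0.15   0.335] cab [  74. -106.]
(376, 148) 0.385 [ 0.467 -0.124  0.385] cab [  50. -117.]
(400, 150) 0.335 [ 0.438 -0.157  0.335] cab [  93. -127.]
(400, 150) 0.385 [ 0.443 -0.13   0.385] cab [  68. -136.]
(358, 158) 0.335 [ 0.481 -0.131  0.335] cab [  49. -102.]
(358, 158) 0.385 [ 0.482 -0.107  0.385] cab [  27. -113.]
(350, 170) 0.335 [ 0.486 -0.113  0.335] cab [  31. -107.]
(350, 170) 0.385 [ 0.486 -0.091  0.385] cab [  12. -118.]
```

```bash
python3 -m jog '{"delta_pos":[[-3,-1,-1],[0,0,0],[0,0,0],[0,0,0],[0,0,0]],"twist":[[0,0,0],[0,0,0],[0,0,0],[0,0,0],[0,0,0]],"gripper":[70,0,0,0,0]}'
python3 -m jog '{"delta_pos":[[0,0,0],[0,0,0],[0,0,0]],"twist":[[0,0,0],[0,0,0],[0,0,0]],"gripper":[0,0,0]}'
python3 - <<'E'
from rig import env,get_image
import cv2
s=env.sense();print(s["ee_pos"],s["tcp_rot"],s["q"],s["joint_efforts"].round(1),s["contact_force"],s["moment"])
for n in("wrist",):
    d=get_image(n);cv2.imwrite(f"pics/{n}3.png",d["pixels"][:,:,::-1])
E
```

```text
time_s: 3.45
ee_pos: [0.4519, -0.0688, 0.0609]
tcp_rot: [-0.715, -3.059, 0.002]
contact_force: [-5.1, -3.2, 4.7]
finger_gap: 0.0224
time_s: 3.75
ee_pos: [0.4519, -0.0688, 0.0609]
tcp_rot: [-0.715, -3.059, 0.002]
contact_force: [-4.6, -3.4, 4.6]
finger_gap: 0.0223
[ 0.45194518 -0.0688235   0.06086036] [-7.14504948e-01 -3.05901383e+00  2.31492616e-03] [-2.31019412e-01 -6.71891800e-03  1.81081750e+00 -1.51518080e-03
  1.33773334e+00 -1.34254601e+00] [  1.6 -30.4 -31.9   1.   -0.9   0. ] [-4.55022314 -3.36965013  4.56214153] [-0.47422586  0.63305249  0.05407852]
```

View pics/wrist3.png

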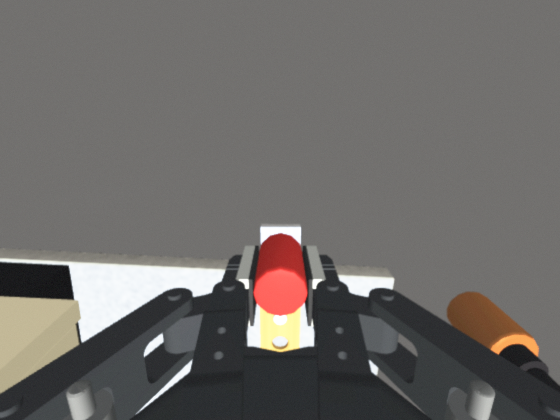

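```bash
python3 -m jog '{"delta_pos":[[-0.3,0,-5.5],[-0.3,0,-5.5],[-0.3,0,-5.5],[-0.3,0,-5.5],[-0.3,0,-5.5]],"twist":[[0,0.02,0],[0,0.02,0],[0,0.02,0],[0,0.02,0],[0,0.02,0]],"gripper":[0,0,0,0,0]}'
python3 - <<'E'
from rig import env,get_image
import cv2
s=env.sense();print(s["ee_pos"],s["joint_efforts"].round(1),s["contact_force"],s["moment"])
E
```

```text
time_s: 4.3
ee_pos: [0.4541, -0.0695, 0.0874]
tcp_rot: [-0.692, -2.962, -0.034]
contact_force: [-0.3, -0.8, -1.6]
finger_gap: 0.0225
[ 0.45411083 -0.06945465  0.08736405] [  0.6 -36.3 -33.4   0.3  -0.   -0.1] [-0.28208122 -0.80607272 -1.56093272] [-0.21025492 -0.08695937 -0.07572125]
```

```bash
python3 -m jog '{"delta_pos":[[-0.3,0,-5.5],[-0.3,0,-5.5],[-0.3,0,-5.5],[-0.3,0,-5.5],[0,0,0]],"twist":[[0,0.02,0],[0,0.02,0],[0,0.02,0],[0,0.02,0],[0,0,0]],"gripper":[0,0,0,0,0]}'
python3 - <<'E'
from rig import env,get_image
import cv2
s=env.sense();print(s["ee_pos"],s["tcp_rot"],s["joint_efforts"].round(1),s["contact_force"],s["moment"])
d=get_image("scene");cv2.imwrite("pics/scene4.png",d["pixels"][:,:,::-1])
d=get_image("side");cv2.imwrite("pics/side4.png",d["pixels"][:,:,::-1])
E
```

```text
time_s: 4.8
ee_pos: [0.4584, -0.0711, 0.1098]
tcp_rot: [-0.674, -2.887, -0.062]
contact_force: [-4.0, 1.8, 0.3]
finger_gap: 0.0224
[ 0.45835088 -0.07111659  0.1098347 ] [-0.6741773  -2.88728934 -0.06160785] [ -0.6 -37.1 -35.4  -0.1  -0.2  -0.1] [-4.03080632  1.78977792  0.32335862] [ 0.28100033  0.50159329 -0.06156727]
```

View pics/scene4.png

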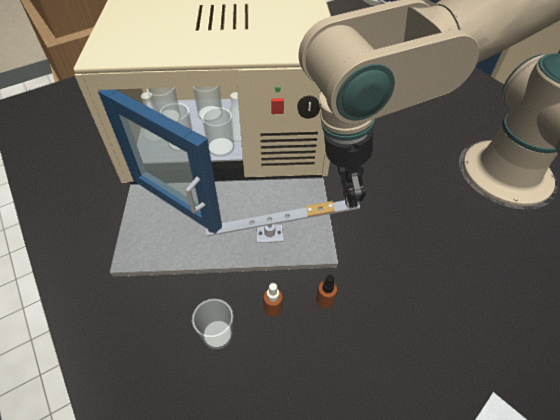

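View pics/side4.png

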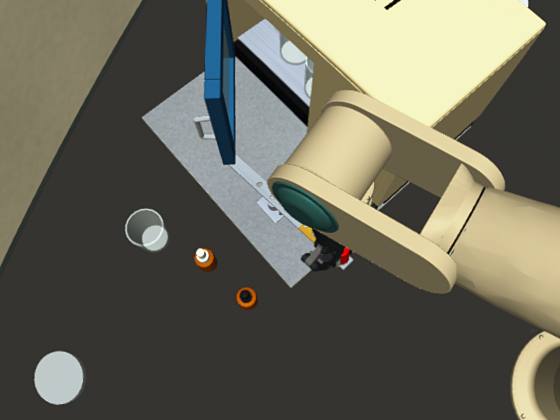

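```bash
cat > plan.py <<'E'
from h import *
th=np.radians(240.4);ex=np.array([np.cos(th),np.sin(th)]);ey=np.array([-np.sin(th),np.cos(th)])
K0=np.array([.4519,-.0688]);b0=np.radians(153.9)
PIN=K0-.160*np.array([np.cos(b0),np.sin(b0)])
from scipy.optimize import brentq
piv=lambda a:np.array([.130-.215*np.sin(a),.280-.215*np.cos(a)])
def a_of(d): return brentq(lambda a:np.hypot(*piv(a))-d,.3,1.3)
def pose(d,phi,yawoff=0,h=.0134):
    p=piv(a_of(d));u=-p/np.hypot(*p)
    L=.275*np.cos(phi)-h*np.sin(phi);z=.0475+.275*np.sin(phi)+h*np.cos(phi)
    k=p+u*L;w=PIN+k[0]*ex+k[1]*ey
    uw=u[0]*ex+u[1]*ey
    x=np.array([uw[0]*np.cos(phi),uw[1]*np.cos(phi),np.sin(phi)])
    y=np.array([uw[1],-uw[0],0]);zz=np.cross(x,y)
    return np.r_[w,z],np.c_[x,y,zz]
def rows(p0,R0,seq):
    out=[]
    for d,phi in seq:
        p,R=pose(d,phi);out.append((np.round(R0.T@(p-p0)*1000,1).tolist(),np.round(Rn.from_matrix(R0.T@R).as_rotvec(),3).tolist()))
        p0,R0=p,R
    return out
E
python3 - <<'E'
from plan import *
from rig import env
s=env.sense();p0=s["ee_pos"];R0=Rn.from_rotvec(s["tcp_rot"]).as_matrix()
p,R=pose(.1145,.18);print(p,p0,Rn.from_matrix(R0.T@R).as_rotvec())
for dd in(.1145,.15,.205,.215):print(dd,a_of(dd),pose(dd,.1)[0])
seq=[(.1145+.010*i,.18-.006*i) for i in range(0,11)]
for r in rows(p0,R0,seq):print(r)
E
```

```text
[ 0.45759982 -0.0715808   0.10991664] [ 0.45797139 -0.0710076   0.10908122] [ 0.00055682 -0.00055244 -0.00308471]
0.1145 0.6907653984077181 [ 0.45389077 -0.06976345  0.08828725]
0.15 0.8933209525801007 [ 0.47752669 -0.10730263  0.08828725]
0.205 1.1580648086477179 [ 0.52943125 -0.12688234  0.08828725]
0.215 1.2046521989825063 [ 0.53923504 -0.12886037  0.08828725]
([0.2, -0.7, -0.8], [0.001, -0.001, -0.003])
([-10.2, -11.2, -0.2], [0.014, -0.006, -0.076])
([-10.0, -7.4, -0.1], [0.009, -0.006, -0.054])
([-9.9, -5.1, -0.0], [0.007, -0.006, -0.04])
([-9.8, -3.5, 0.0], [0.005, -0.006, -0.03])
([-9.8, -2.4, 0.1], [0.004, -0.006, -0.023])
([-9.8, -1.6, 0.2], [0.003, -0.006, -0.017])
([-9.8, -1.1, 0.2], [0.002, -0.006, -0.012])
([-9.8, -0.7, 0.3], [0.001, -0.006, -0.009])
([-9.8, -0.4, 0.3], [0.001, -0.006, -0.005])
([-9.8, -0.2, 0.4], [0.0, -0.006, -0.003])
```

```bash
python3 -m jog '{"delta_pos":[[-10.2,-11.2,-0.2],[-10,-7.4,-0.1],[-9.9,-5.1,0],[-9.8,-3.5,0],[0,0,0]],"twist":[[0.014,-0.006,-0.076],[0.009,-0.006,-0.054],[0.007,-0.006,-0.04],[0.005,-0.006,-0.03],[0,0,0]],"gripper":[0,0,0,0,0]}'
python3 - <<'E'
from plan import *
from rig import env,get_image
s=env.sense();p0=s["ee_pos"];R0=Rn.from_rotvec(s["tcp_rot"]).as_matrix()
p,R=pose(.1545,.156);print(p,p0,Rn.from_matrix(R0.T@R).as_rotvec())
print(s["contact_force"],s["moment"],s["joint_efforts"].round(1))
for n in("scene","side"):
    cv2.imwrite(f"pics/{n}5.png",get_image(n)["pixels"][:,:,::-1])
E
```

```text
time_s: 5.4
ee_pos: [0.4845, -0.1104, 0.1023]
tcp_rot: [-0.38, -2.962, -0.029]
contact_force: [-4.5, 2.5, 0.7]
finger_gap: 0.0223
[ 0.4841138  -0.1106001   0.10346349] [ 0.48453596 -0.11036002  0.10230412] [ 0.00019869 -0.00056968 -0.0043236 ]
[-4.46072773  2.47778639  0.7390308 ] [0.1695985  0.42373443 0.07312867] [ -0.7 -40.3 -35.4  -0.3  -0.6  -0.2]
```

View pics/scene5.png

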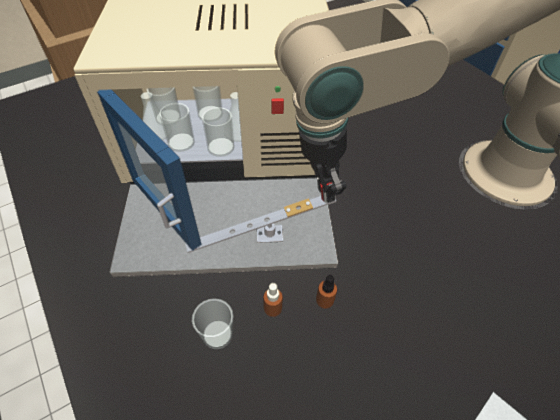

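View pics/side5.png

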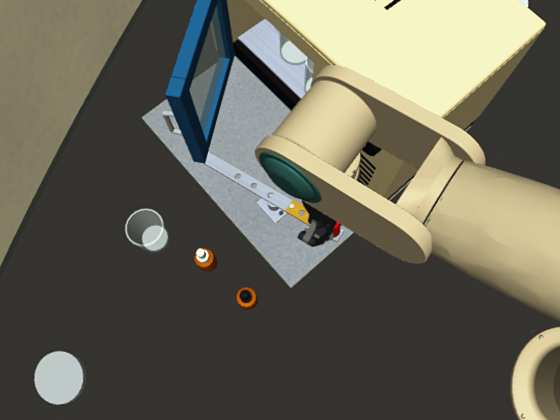

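```bash
python3 -m jog '{"delta_pos":[[-9.8,-2.4,0.1],[-9.8,-1.6,0.2],[-9.8,-1.1,0.2],[-9.8,-0.7,0.3],[0,0,0]],"twist":[[0.004,-0.006,-0.023],[0.003,-0.006,-0.017],[0.002,-0.006,-0.012],[0.001,-0.006,-0.009],[0,0,0]],"gripper":[0,0,0,0,0]}'
python3 - <<'E'
from plan import *
from rig import env,get_image
s=env.sense();p0=s["ee_pos"];R0=Rn.from_rotvec(s["tcp_rot"]).as_matrix()
p,R=pose(.1945,.132);print(p,p0,Rn.from_matrix(R0.T@R).as_rotvec())
print(s["contact_force"],s["moment"],s["joint_efforts"].round(1))
cv2.imwrite("pics/wrist6.png",get_image("wrist")["pixels"][:,:,::-1])
for n in("scene","side"):
    cv2.imwrite(f"pics/{n}6.png",get_image(n)["pixels"][:,:,::-1])
E
```

```text
time_s: 6.0
ee_pos: [0.5208, -0.1243, 0.0961]
tcp_rot: [-0.292, -2.995, -0.017]
contact_force: [-4.6, 1.6, 0.4]
finger_gap: 0.0227
[ 0.52060879 -0.12480056  0.09697811] [ 0.52081133 -0.12426821  0.0960631 ] [-0.0007719  -0.00057996 -0.00448163]
[-4.58534033  1.61635722  0.42481327] [0.25759145 0.58072429 0.12182699] [ -0.4 -44.1 -35.7  -0.2  -0.8   0.1]
```

View pics/scene6.png

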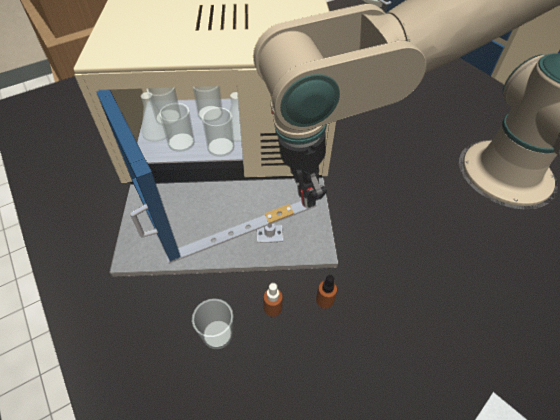

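View pics/side6.png

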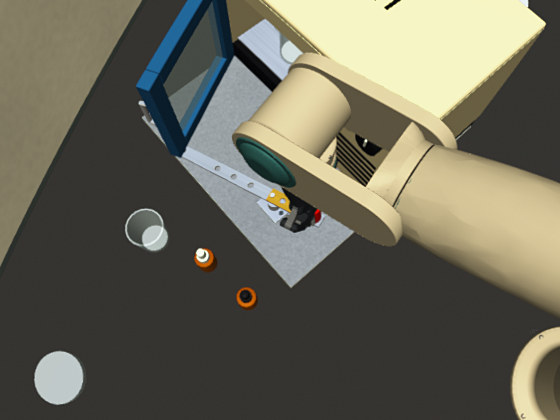

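View pics/wrist6.png

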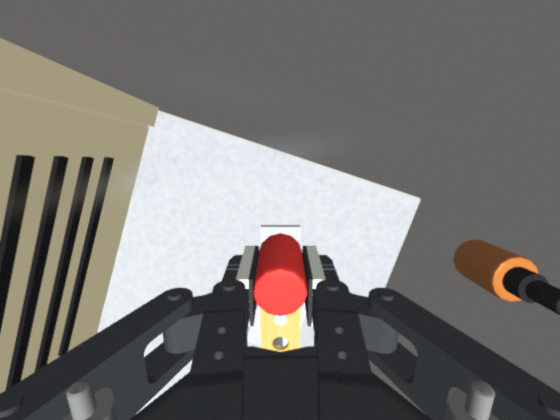

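Run:
```python
from plan import *
load()
print(tri((310,101),(263,162)))
for p in((300,55),(325,54),(350,65),(420,100)):
  for z in(.38,.43):
    X=onplane("side",p,z);print(p,z,X.round(3),"cab",((X[:2]-PIN)@np.c_[ex,ey]*1000).round())
```

```text
(array([ 0.57504077, -0.07323872,  0.37442873]), np.float64(0.5245226104456719))
(300, 55) 0.38 [ 0.581 -0.211  0.38 ] cab [70. 23.]
(300, 55) 0.43 [ 0.571 -0.176  0.43 ] cab [44. -3.]
(325, 54) 0.38 [ 0.554 -0.222  0.38 ] cab [93.  5.]
(325, 54) 0.43 [ 0.547 -0.186  0.43 ] cab [ 65. -19.]
(350, 65) 0.38 [ 0.523 -0.218  0.38 ] cab [104. -25.]
(350, 65) 0.43 [ 0.519 -0.182  0.43 ] cab [ 75. -46.]
(420, 100) 0.38 [ 0.436 -0.201  0.38 ] cab [ 132. -108.]
(420, 100) 0.43 [ 0.442 -0.167  0.43 ] cab [ 100. -120.]
```

```bash
python3 -m jog '{"delta_pos":[[-9.8,-0.4,0.3],[-9.8,-0.2,0.4],[0,0,0]],"twist":[[0.001,-0.006,-0.005],[0,-0.006,-0.003],[0,0,0]],"gripper":[0,0,0]}'
python3 - <<'E'
from plan import *
from rig import env,get_image
s=env.sense();p0=s["ee_pos"];R0=Rn.from_rotvec(s["tcp_rot"]).as_matrix()
p,R=pose(.2145,.12);print(p,p0,Rn.from_matrix(R0.T@R).as_rotvec())
print(s["contact_force"],s["moment"],s["joint_efforts"].round(1))
for r in rows(p,R,[(.2145,.11),(.2145,.10),(.2145,.09),(.2145,.08),(.2145,.07),(.2145,.06),(.2145,.05)]):print(r)
for n in("scene","side"):
    im=get_image(n)["pixels"][:,:,::-1];cv2.imwrite(f"pics/{n}7.png",im)
    if n=="scene": cv2.imwrite("pics/scene7z.png",cv2.resize(im[170:270,220:340],None,fx=6,fy=6,interpolation=cv2.INTER_CUBIC))
    else: cv2.imwrite("pics/side7z.png",cv2.resize(im[140:250,160:320],None,fx=5,fy=5,interpolation=cv2.INTER_CUBIC))
E
```

```text
time_s: 6.55
ee_pos: [0.5399, -0.1287, 0.093]
tcp_rot: [-0.28, -3.009, -0.015]
contact_force: [-5.0, 2.1, 0.2]
finger_gap: 0.0224
[ 0.53959989 -0.12892294  0.09372449] [ 0.53985062 -0.12874516  0.0929908 ] [-0.00086946 -0.00016662 -0.00452583]
[-5.02299184  2.06276074  0.20247364] [0.3615065  0.57865548 0.17760134] [ -0.5 -46.2 -36.   -0.2  -0.9   0.2]
([0.1, -0.0, 2.8], [-0.0, -0.01, -0.0])
([0.1, 0.0, 2.8], [-0.0, -0.01, -0.0])
([0.1, 0.0, 2.8], [-0.0, -0.01, -0.0])
([0.1, -0.0, 2.8], [0.0, -0.01, 0.0])
([0.1, 0.0, 2.8], [-0.0, -0.01, 0.0])
([0.1, 0.0, 2.8], [0.0, -0.01, 0.0])
([0.1, 0.0, 2.8], [0.0, -0.01, -0.0])
```

View pics/scene7z.png

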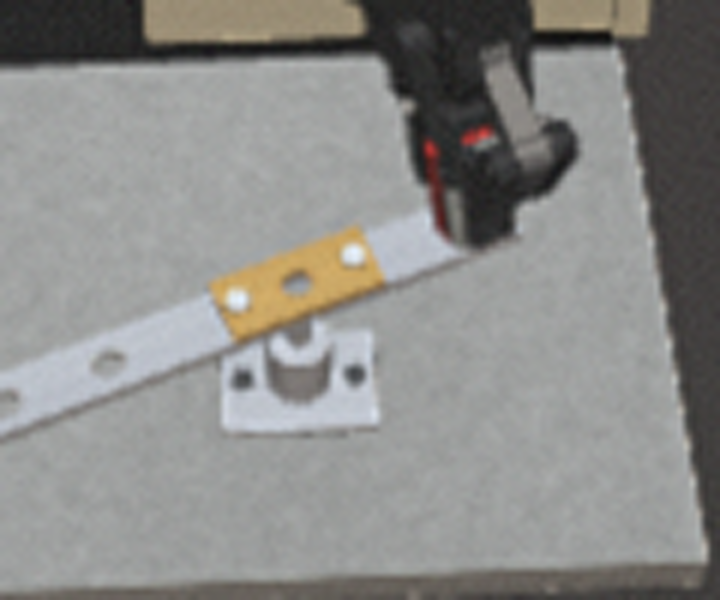

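View pics/side7z.png

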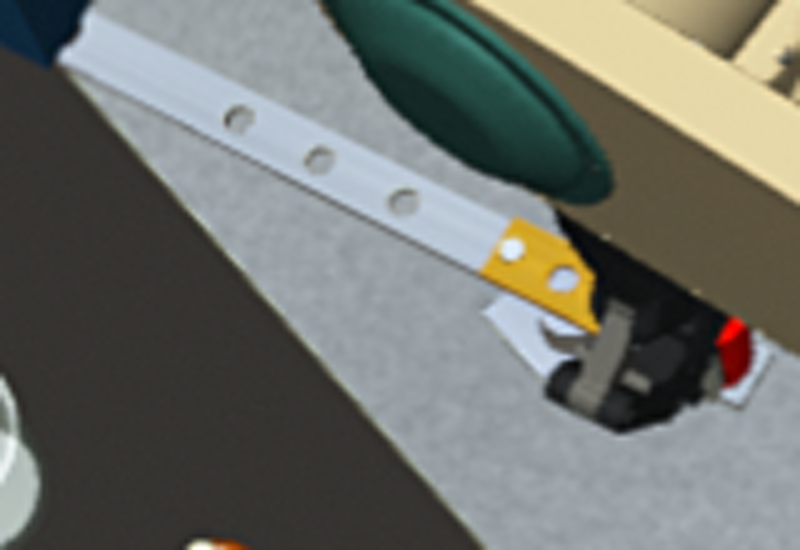

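Run:
```python
from plan import *
load()
print("PIN",PIN)
# shoulder/pin visual at start
for n,pe,pp in(("scene",(269.7,217),(269.1,222.9)),("side",(272.6,195.8),(274.2,199.4))):
    e=onplane(n,pe,.0795);q=onplane(n,pp,.060);k=((e-q)[:2]@np.c_[ex,ey]*1000)
    p=piv(a_of(.2145));u=-p/np.hypot(*p)
    print(n,e.round(4),q.round(4),"cab diff",k.round(1),"along bar",(k@u).round(1),"across",(k@[-u[1],u[0]]).round(1))
```

```text
PIN [ 0.59558441 -0.13919027]
scene [ 0.5967 -0.1362  0.0795] [ 0.5975 -0.1373  0.06  ] cab diff [-0.5 -1.2] along bar 1.0 across -0.9
side [ 0.5935 -0.1391  0.0795] [ 0.5914 -0.1403  0.06  ] cab diff [-2.1  1.3] along bar -1.9 across -1.6
```

```bash
python3 -m jog '{"delta_pos":[[0.1,0,2.8],[0.1,0,2.8],[0.1,0,2.8],[0.1,0,2.8],[0,0,0]],"twist":[[0,-0.01,0],[0,-0.01,0],[0,-0.01,0],[0,-0.01,0],[0,0,0]],"gripper":[0,0,0,0,0]}'
python3 -m jog '{"delta_pos":[[0.1,0,2.8],[0,0,0]],"twist":[[0,-0.01,0],[0,0,0]],"gripper":[0,0]}'
python3 -m jog '{"delta_pos":[[0.1,0,1.4],[0,0,0]],"twist":[[0,-0.005,0],[0,0,0]],"gripper":[0,0]}'
```

```text
time_s: 7.25
ee_pos: [0.5376, -0.1284, 0.0814]
tcp_rot: [-0.284, -3.048, -0.009]
contact_force: [-5.0, 2.1, 0.9]
finger_gap: 0.0226
time_s: 7.45
ee_pos: [0.5374, -0.1284, 0.0786]
tcp_rot: [-0.285, -3.058, -0.008]
contact_force: [-4.8, 1.3, 0.1]
finger_gap: 0.0228
time_s: 7.65
ee_pos: [0.5373, -0.1284, 0.0774]
tcp_rot: [-0.286, -3.064, -0.007]
contact_force: [-3.8, 2.2, 0.3]
finger_gap: 0.0227
```

```bash
python3 -m jog '{"delta_pos":[[0,0,1.4],[0,0,0]],"twist":[[0,-0.005,0],[0,0,0]],"gripper":[0,0]}'
python3 -m jog '{"delta_pos":[[0,0,1.4],[0,0,0]],"twist":[[0,-0.005,0],[0,0,0]],"gripper":[0,0]}'
```

```text
time_s: 7.85
ee_pos: [0.5373, -0.1284, 0.076]
tcp_rot: [-0.286, -3.068, -0.006]
contact_force: [-5.1, 1.6, -0.8]
finger_gap: 0.0228
time_s: 8.05
ee_pos: [0.5374, -0.1284, 0.0749]
tcp_rot: [-0.287, -3.074, -0.005]
contact_force: [-4.1, 1.0, 1.3]
finger_gap: 0.0224
```

```bash
python3 -m jog '{"delta_pos":[[0,0,1],[0,0,0]],"twist":[[0,-0.004,0],[0,0,0]],"gripper":[0,0]}'
python3 -m jog '{"delta_pos":[[0,0,0.6],[0,0,0]],"twist":[[0,0,0],[0,0,0]],"gripper":[0,0]}'
```

```text
time_s: 8.25
ee_pos: [0.5375, -0.1285, 0.0744]
tcp_rot: [-0.287, -3.078, -0.005]
contact_force: [-4.8, 1.8, 2.2]
finger_gap: 0.0228
time_s: 8.45
ee_pos: [0.5375, -0.1289, 0.0734]
tcp_rot: [-0.287, -3.078, -0.004]
contact_force: [-3.5, -1.5, -0.7]
finger_gap: 0.0225
```

```bash
python3 -m jog '{"delta_pos":[[0,0,1],[0,0,0]],"twist":[[0,-0.004,0],[0,0,0]],"gripper":[0,0]}'
python3 -m jog '{"delta_pos":[[0,0,1],[0,0,0]],"twist":[[0,-0.004,0],[0,0,0]],"gripper":[0,0]}'
python3 -m jog '{"delta_pos":[[0,0,1],[0,0,0]],"twist":[[0,-0.004,0],[0,0,0]],"gripper":[0,0]}'
```

```text
time_s: 8.65
ee_pos: [0.5375, -0.1289, 0.0726]
tcp_rot: [-0.288, -3.082, -0.003]
contact_force: [-3.3, -2.6, 0.4]
finger_gap: 0.0225
time_s: 8.85
ee_pos: [0.5374, -0.1289, 0.0717]
tcp_rot: [-0.288, -3.086, -0.002]
contact_force: [-4.1, -2.7, 1.8]
finger_gap: 0.0227
time_s: 9.05
ee_pos: [0.5374, -0.1289, 0.0707]
tcp_rot: [-0.288, -3.09, -0.002]
contact_force: [-4.1, -3.0, 1.2]
finger_gap: 0.0224
```

```bash
python3 -m jog '{"delta_pos":[[0.1,-0.3,2],[0,0,0]],"twist":[[0,-0.007,0],[0,0,0]],"gripper":[0,0]}'
python3 -m jog '{"delta_pos":[[0.1,0,2],[0,0,0]],"twist":[[0,-0.007,0],[0,0,0]],"gripper":[0,0]}'
python3 -m jog '{"delta_pos":[[0.1,0,2],[0,0,0]],"twist":[[0,-0.007,0],[0,0,0]],"gripper":[0,0]}'
```

```text
time_s: 9.25
ee_pos: [0.5372, -0.129, 0.0685]
tcp_rot: [-0.289, -3.097, -0.001]
contact_force: [-2.1, -3.8, -0.0]
finger_gap: 0.0229
time_s: 9.45
ee_pos: [0.537, -0.1289, 0.0664]
tcp_rot: [-0.29, -3.104, -0.0]
contact_force: [-1.9, -5.1, 0.5]
finger_gap: 0.0225
time_s: 9.65
ee_pos: [0.5369, -0.1289, 0.0645]
tcp_rot: [-0.29, -3.111, 0.001]
contact_force: [-1.5, -5.2, 1.2]
finger_gap: 0.0226
```

```bash
python3 -m jog '{"delta_pos":[[0,-0.7,1.5],[0,0,0]],"twist":[[0,-0.006,0],[0,0,0]],"gripper":[0,0]}'
python3 -m jog '{"delta_pos":[[0.1,0,1.3],[0,0,0]],"twist":[[0,-0.005,0],[0,0,0]],"gripper":[0,0]}'
python3 -m jog '{"delta_pos":[[0,0,1],[0,0,0]],"twist":[[0,-0.004,0],[0,0,0]],"gripper":[0,0]}'
```

```text
time_s: 9.85
ee_pos: [0.5366, -0.1291, 0.0628]
tcp_rot: [-0.29, -3.116, -0.0]
contact_force: [-2.2, -2.2, 0.9]
finger_gap: 0.0224
time_s: 10.05
ee_pos: [0.5365, -0.1291, 0.0615]
tcp_rot: [-0.291, -3.121, 0.001]
contact_force: [-1.3, -2.0, 0.9]
finger_gap: 0.0224
time_s: 10.25
ee_pos: [0.5366, -0.1291, 0.0611]
tcp_rot: [-0.291, -3.125, 0.002]
contact_force: [-3.0, -1.8, 4.4]
finger_gap: 0.0227
```

Run:
```python
from rig import env,get_image
import cv2
print(env.sense()["joint_efforts"].round(1))
for n in("scene","side"):
    im=get_image(n)["pixels"][:,:,::-1];cv2.imwrite(f"pics/{n}8.png",im)
    if n=="scene": cv2.imwrite("pics/scene8z.png",cv2.resize(im[170:270,220:340],None,fx=6,fy=6,interpolation=cv2.INTER_CUBIC))
```

```text
[  0.9 -41.1 -32.1   0.6  -0.5   0.3]
```

View pics/scene8z.png

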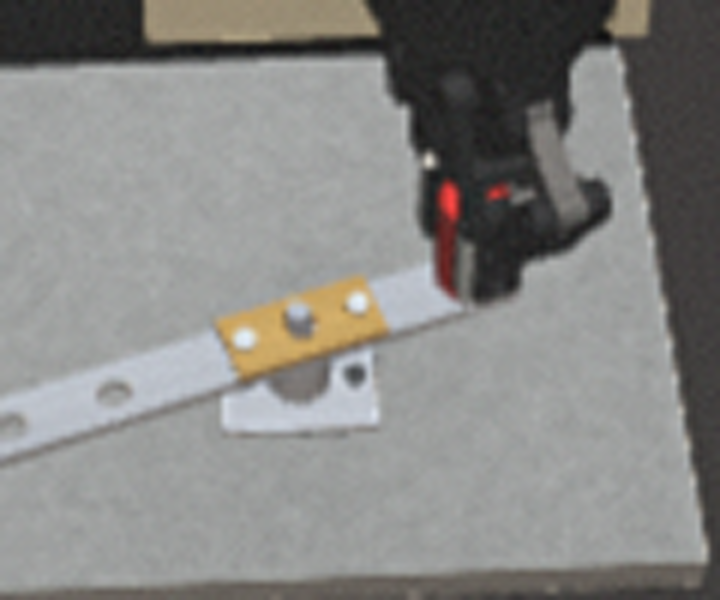

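View pics/side8.png

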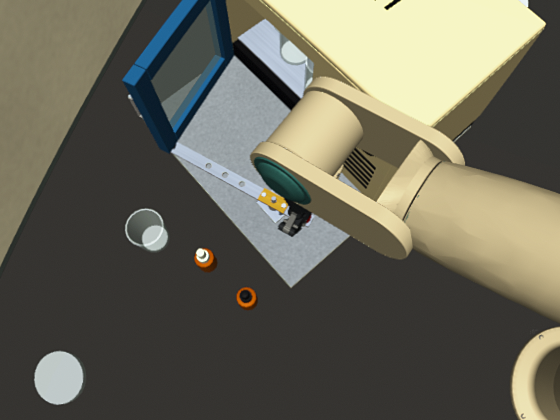

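```bash
python3 -m jog '{"delta_pos":[[0,0,0],[0,0,0],[0,0,0],[0,0,0]],"twist":[[0,0,0],[0,0,0],[0,0,0],[0,0,0]],"gripper":[20,40,60,60]}'
python3 - <<'E'
from rig import env,get_image
import cv2
for n in("scene","wrist"):
    im=get_image(n)["pixels"][:,:,::-1];cv2.imwrite(f"pics/{n}9.png",im)
    if n=="scene": cv2.imwrite("pics/scene9z.png",cv2.resize(im[170:270,220:340],None,fx=6,fy=6,interpolation=cv2.INTER_CUBIC))
E
```

```text
time_s: 10.75
ee_pos: [0.5364, -0.129, 0.0603]
tcp_rot: [-0.291, -3.124, 0.001]
contact_force: [0.1, 0.9, -0.4]
finger_gap: 0.0511
```

View pics/scene9z.png

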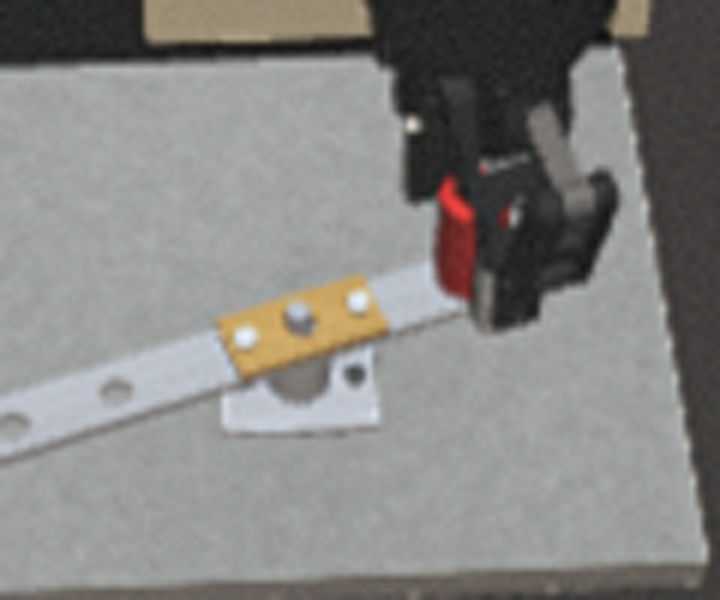

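View pics/wrist9.png

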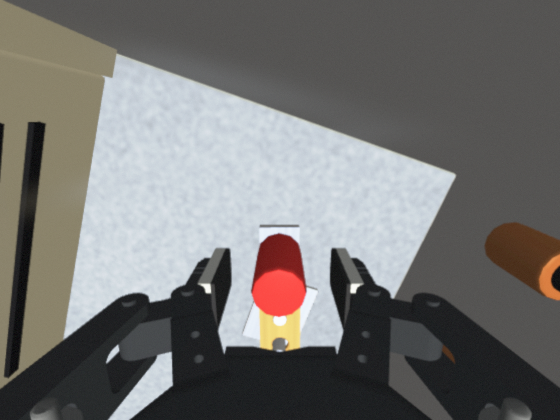

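Stay holds; the knob is free between the open pads. Rise straight up, clear of it.

```bash
python3 -m jog '{"delta_pos":[[0,0,-20],[0,0,-30],[0,0,-30],[0,0,-30],[0,0,0]],"twist":[[0,0,0],[0,0,0],[0,0,0],[0,0,0],[0,0,0]],"gripper":[60,60,60,60,60]}'
python3 -m jog '{"delta_pos":[[0,0,-10],[0,0,0],[0,0,0],[0,0,0],[0,0,0]],"twist":[[0,0,0],[0,0,0],[0,0,0],[0,0,0],[0,0,0]],"gripper":[60,60,60,60,60]}'
python3 - <<'E'
from rig import env,get_image
import cv2,numpy as np
for n in("scene","side","wrist"):
    im=get_image(n)["pixels"][:,:,::-1];cv2.imwrite(f"pics/{n}10.png",im)
    if n=="scene": cv2.imwrite("pics/scene10z.png",cv2.resize(im[170:320,170:350],None,fx=4.4,fy=4,interpolation=cv2.INTER_CUBIC))
E
```

```text
time_s: 11.35
ee_pos: [0.5388, -0.1297, 0.1758]
tcp_rot: [0.291, 3.123, -0.004]
contact_force: [0.7, -0.5, 0.7]
finger_gap: 0.0512
time_s: 11.85
ee_pos: [0.5365, -0.129, 0.1798]
tcp_rot: [-0.291, -3.123, 0.001]
contact_force: [-0.4, -0.9, 0.4]
finger_gap: 0.0515
```

View pics/scene10z.png

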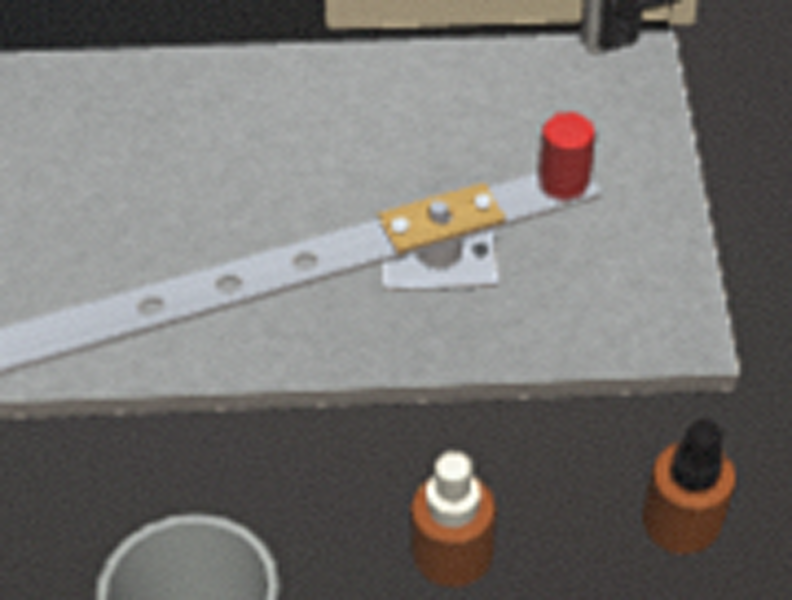

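View pics/wrist10.png

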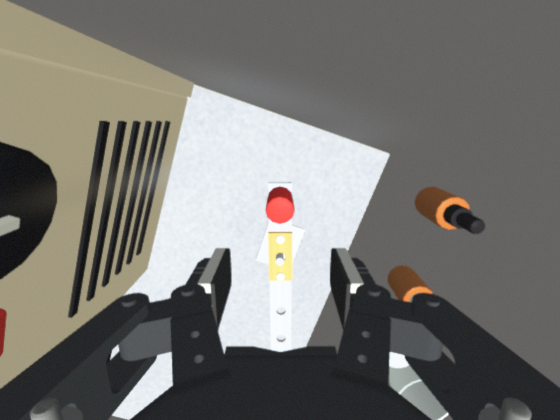

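View pics/side10.png

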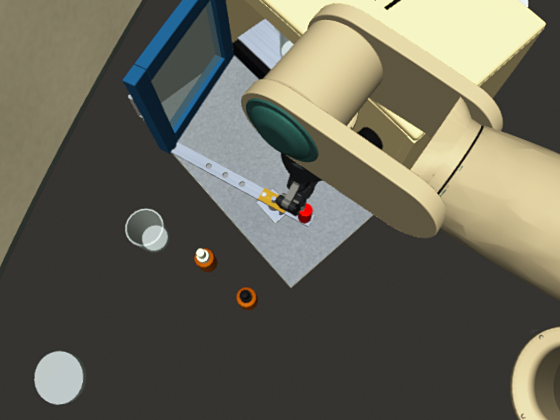

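Run:
```python
from rig import env
print(env.close_job())
```

```text
the job is handed in; nothing more can be done
None
```

The door stay is now on its brass eye, with the bar down on the pin's shoulder and the door held wider by itself. I handed the job in at about 12 s on the robot's clock.

**What I did:** I gripped the knob, tipped the bar about its pivot until it cleared the pin, and swung the door wider while following the arc. I then lowered the bar in small steps. It went into the slot, touched lightly at about 14 mm of knob rise (about 2 N), then dropped into the eye's hole. The highest wrist force I read was about 7 N. I then opened the gripper and backed straight up.

**Last checks:**
- **Bar home:** the tool bottomed at 61.1 mm with 4.4 N upward, against 60.9 mm when the bar was home at the start. After release, the pictures show the pin's tip standing through the brass eye.
- **Door:** it looks the same in the pictures before and after release. More than a second passed with nothing touching the stay.
- **Bottles and beaker:** they stand at the same place in the pictures as at the start.

**Disagreements:** the two fixed cameras differed by about 5 mm. Estimates of the eye's hole ran from 213 to 216 mm from the pivot, so I settled it by feel. The clearance between the forearm and the cabinet was only estimated from pictures, at roughly 15 to 30 mm. No joint torque reading suggested contact.

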